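# Set the vase on the photo slide and crank it to the mark

## Robot

A 6-joint arm with a two-finger parallel gripper is mounted at the origin on the work surface. World frame = base frame: x ahead of the robot, y to its left, z up, the work surface at z = 0. Lengths are in m, angles in rad, forces in N, time in s.
With the tool pointing down it reaches from about 0.25 to 0.725 m from the base axis. Payload 4 kg.
Tool frame: the origin (TCP) lies midway between the tips of the shut fingers; the grasp point (between the pads) lies 19 mm behind it (bot.grip_point_offset is the distance from the TCP to the grasp point, in m); z points along the fingers, y is the line along which they close (so a half turn about z gives the same grasp; the last joint's range is limited). The gripper opens to 85 mm and grips with 20 to 120 N. Pads are 22 mm wide; open, the fingers measure 114 mm over their backs; the gripper's body (76 mm by 85 mm) begins 54 mm behind the grasp point. The pads swing forward as they close: fully open they stand 13 mm farther back than shut.
Start: joints at [-1.166, 0.241, 0.005, 1.335, 0, 1.571], TCP at [0.197, -0.46, 0.231] pointing down, gripper open.
Joint ranges: [-2.72, 2.72], [-1.05, 1.87], [-1.09, 1.28], [-1.99, 2.15], [-1.42, 1.44], [-3.14, 3.14]. Speed limits (rad/s): [2.79, 2.79, 3.14, 3.14, 3.14, 3.14].

## Interface

Orientations are given as a unit quaternion [x, y, z, w].
In Python, from workcell import bot gives the robot as it stands.
- The arm moves only by the tool step_arm, never from a script. Its argument "targets" is text: rows parted by semicolons, each of 7 numbers parted by spaces: the opening, from -1 (shut) to 1 (fully open), so that 0 is half open, then the shift along the world's x, y, z normalised to -1 to 1, where 1 is 0.5 m, then the turn, a rotation vector about the world's x, y, z normalised to -1 to 1, where 1 is pi/4 rad. In form: gripper x y z wx wy wz; .... A call has 1 to 10 rows; each row is the pose to reach, as a shift and turn from the pose commanded when the call began; what a row does not reach only later rows make up. A row lasts 1/12 s, in which the tool goes at most 41.7 mm and 7.16 degrees, less where a joint would pass 70% of its speed; a pose out of reach is approached as far as the arm can. A call with a number of a shift or a turn outside -1 to 1 is refused whole. A call with a gripper value outside its range is refused whole. The fingers move at their own pace and stop on an object; the grip force is fixed at half the most. Time passes only in rows, so rows that repeat a pose let the fingers close. It gives the time, the measured TCP pose, the force, the opening and the grip force at its end, in the units of the state.
- bot.get_obs(): the state, without advancing time (a new reading comes with each control period).
- bot.camera(name): name is "side" or "top"; returns the picture (400x640x3 uint8, red, green, blue); there is no depth.
- bot.camera_info(name): a dict with "vertical_fov" (degrees; the focal length in pixels is half the picture's height over the tangent of half this angle, whatever the lens; pixels are square), "cx", "cy" (the principal point, pixels), "D" ([k1, k2, p1, p2, k3] as OpenCV has them; the pictures are not rectified), "pose" (4x4, takes a point from camera to world coordinates). Camera axes: x right, y up, looking along -z (the intrinsics and any distortion apply to the point x, -y, -z); pixel columns grow to the right and rows downward; lengths in m; the calibration is good to about 2 mm. A picture is of the moment at which its call begins. camera_info takes no time and is no camera call.
- bot.job_done(): hands the job in; it is judged then, once.
The state is a dict: "clock": time; "joint_pos": joint angles; "joint_vel": joint speeds; "tau": joint torques, N m; "eef_pos": TCP position; "tool_rot": TCP orientation; "ft_force": force on the tool from outside, world axes, zero at the start; "ft_torque": the same for the moment, N m; "grip_width": finger opening in m; "grasp_force": force on a finger pad.
Only numpy, scipy, OpenCV 4.12 (cv2) and the standard library are available. Lean on these libraries where they do the work, as an engineer would, in place of code of your own. Each camera call takes 0.05 s, during which the arm holds its last target. There are 200 camera calls.

## Task

Pick up the narrow-necked two-handled vase and stand it gently, upright, in the middle of the round pad of the photo slide. Then turn the handwheel by its crank handle until the pad's pointer lines up with the thin fin of the mark clip on the scale, and let go. Move the pad only with the handwheel, and leave the mark clip and the other pots and bowls where they are.

Things in the scene. Friction and masses are not known exactly. Their poses are not given: they have to be found in the camera images.
- slide_rig: The photo slide: low metal rail 270 mm long, fixed, with a grey gearbox (80 x 80 x 58 mm) at one end. Origin on its centre line, at table level; y runs along the slide to the gearbox, x across it to the scale (ruler 30 mm wide, top 26 mm high, 60 to 90 mm from the centre line), z up. Wheel axis at x 0, y 150 mm; pad centre at x 0, y -5 to -115 mm.
- stage: The travelling pad: round white disc, 96 mm diameter, cork face, on an aluminium carriage. Origin at the centre of its top face, 60 mm above the table; axes as slide_rig. The screw moves it along y, 30 mm per turn of the handwheel, away from the wheel (-y) when turned clockwise seen from above. It cannot easily be pushed directly.
- pointer_tip (a point): Tip of the pad's pointer, a thin dark bar (3 mm wide) that sticks out from the carriage towards the scale (+x of the slide), 68 mm from the pad's centre line and 33 mm above the table. It travels with the pad.
- mark_edge (a point): The mark: the edge facing the pointer of the upright steel fin (2 mm thick, its top 54 mm above the table) of the dark clip (14 x 24 x 12 mm) on the scale; 72 mm from the centre line, 33 mm above the table. At the start it is 35 to 95 mm beyond the pointer, away from the wheel. They agree when their y in slide_rig's frame is the same; they pass 4 mm apart.
- handwheel (a joint): Turn of the handwheel, a horizontal aluminium disc of 116 mm diameter on top of the gearbox, its top face 72 mm above the table. Radians, growing clockwise seen from above; 6.283 more is 30 mm of pad travel away from the wheel. It needs about 3 N at the crank handle and stays where it is left.
- wheel_axis (a point): Point on the handwheel's vertical axis, 102 mm above the table, level with the handle's grip point.
- handle_grip (a point): Middle of the crank handle: upright black round handle, 24 mm diameter, 46 mm high (76 to 122 mm above the table), 46 mm from the wheel's axis; this point is 102 mm up. The handle spins freely about its own axis, so it can be held firmly and carried round in a circle without turning the gripper.
- vase: Empty stoneware vase, 120 mm tall, about 0.3 kg. Origin at the centre of its foot, z up. Belly 84 mm diameter at 40 mm height, foot 52 mm; neck 30 mm diameter from 83 to 113 mm height, lip 36 mm. Two thin ear handles on its +y and -y sides reach 42 mm from the axis, 60 to 109 mm high, so grip the neck along its own x. It stands in any of three places among the candle pots.
- pot_a: Bystander: squat two-eared candle pot, 92 mm diameter (115 mm over the ears, along its y), 70 mm tall with a flat cream top. Origin at the centre of its foot.
- pot_b: Bystander: candle pot like pot_a.
- bowl_a: Bystander: low candle bowl, 106 mm diameter, 45 mm tall. Origin at the centre of its foot.
- bowl_b: Bystander: candle bowl like bowl_a.
- bowl_c: Bystander: candle bowl like bowl_a.
There are look-alikes about, which are no part of the job. Leave any red or turquoise look-alike of the vase alone.

How it is judged:
On the way, in this order (a step that is already met when the one before it is completed fails the run):
1. the vase stands upright on the pad, within 15 mm of its centre, let go (horizontal distance between vase and stage below 0.015 m and z of vase in the frame of stage between -0.005 and 0.005 m and angle between vase's own z axis and vertical below 0.1 rad and contact force between the fingers and vase below 0.1 N), for 0.2 s.
2. the pointer is within 2.5 mm of the mark (y of pointer_tip in the frame of mark_edge between -0.0025 and 0.0025 m), for 0.2 s.
At the end, for the whole second after the job is handed in: The vase stands upright and still on the pad, its foot within 15 mm of the pad's centre; the pointer is within 2.5 mm of the mark along the slide, and the handwheel is at rest (all of step 2 and horizontal distance between vase and stage below 0.015 m and z of vase in the frame of stage between -0.005 and 0.005 m and angle between vase's own z axis and vertical below 0.1 rad and linear speed of vase below 0.02 m/s and velocity of joint handwheel between -0.1 and 0.1 rad/s); the robot touches nothing.
It fails at once if the vase is tipped more than 30 degrees (angle between vase's own z axis and vertical above 0.52 rad).
It fails at once if the vase is dropped (falls free from more than about 20 mm) (linear speed of vase above 0.63 m/s and contact force between the fingers and vase below 0.1 N).
It fails at once if the robot pushes the pad itself with more than 12 N (contact force between any of the fingers, the arm and stage above 12 N).
It fails at once if the mark clip is moved by more than 5 mm (distance of mark_edge from where it was at the start of the episode above 0.005 m).
It fails at once if another pot or bowl is moved by more than 30 mm (distance of any of pot_a, pot_b, bowl_a, bowl_b, bowl_c from where it was at the start of the episode above 0.03 m).
It also fails if it takes over 70 s, if anything falls off the work surface, if the arm or the gripper's body presses on something with over 40 N, if the wrist force passes 120 N, or if a joint passes its speed limit or range.

## Working session

There is one attempt and no reset: what is moved stays moved. The work goes in short steps, Python scripts to look and compute and a tool call to move; the robot and the scene stay as the last step left them, time stands still between calls to the robot, and variables do not carry over. Pictures are saved under pics/ and viewed, at most 10 in all, crops included, and the job is handed in when it is done.

Besides the shell and the picture viewer there is one more tool, called as a command line: name --argument value ..., lists and objects as JSON in quotes. step_arm: Moves the arm, as the interface text tells. Scaled input: -1 to 1 covers 0.5 m each way for a shift and pi/4 rad each way for a turn. Its arguments: {"type":"object","properties":{"targets":{"type":"string"}},"required":["targets"]}

```bash
mkdir -p pics; ls
python3 - <<'E'
from workcell import bot
import cv2
for n in("top","side"):
    cv2.imwrite(f"pics/{n}0.png",bot.camera(n)[:,:,::-1]); print(n,bot.camera_info(n))
print(bot.get_obs())
E
```

```text
pics
top {'vertical_fov': 48.02251400958653, 'cx': 322.52396721794344, 'cy': 196.30097120172434, 'D': array([0.00746782, 0.        , 0.        , 0.        , 0.        ]), 'pose': array([[ 0.016029  ,  0.99433601, -0.10506646,  0.34320804],
       [-0.99971419,  0.01407365, -0.01932564, -0.1027882 ],
       [-0.01773751,  0.1053462 ,  0.99427741,  1.70713488],
       [ 0.        ,  0.        ,  0.        ,  1.        ]])}
side {'vertical_fov': 51.87261600001957, 'cx': 313.90056171350267, 'cy': 199.64651474209398, 'D': array([0.02250211, 0.        , 0.        , 0.        , 0.        ]), 'pose': array([[-0.6944481 ,  0.4071386 , -0.59327902, -0.26392536],
       [-0.7195333 , -0.39717039,  0.56967317,  0.6766427 ],
       [-0.00369692,  0.82249246,  0.568764  ,  0.8691756 ],
       [ 0.        ,  0.        ,  0.        ,  1.        ]])}
{'clock': 0.1, 'joint_pos': array([-1.16601534e+00,  2.41322336e-01,  3.83856935e-03,  1.33523211e+00,
        2.04774781e-05,  1.57079790e+00]), 'joint_vel': array([ 0.00052376, -0.00011201,  0.00314681,  0.00014251,  0.00037801,
       -0.00090424]), 'tau': array([-3.83704592e-04, -3.73138726e+01,  2.53009593e+01,  1.08516685e-02,
       -8.85081909e-05,  2.05609490e-05]), 'eef_pos': array([ 0.19668265, -0.45905089,  0.23050187]), 'tool_rot': array([ 9.79588570e-01,  2.01010726e-01, -1.82897035e-04, -9.42243503e-04]), 'ft_force': array([-0.14865746,  0.654415  , -0.48923005]), 'ft_torque': array([ 0.04613849,  0.02645198, -0.00475104]), 'grasp_force': 0.0, 'grip_width': 0.08549856810904437}
```

View pics/top0.png

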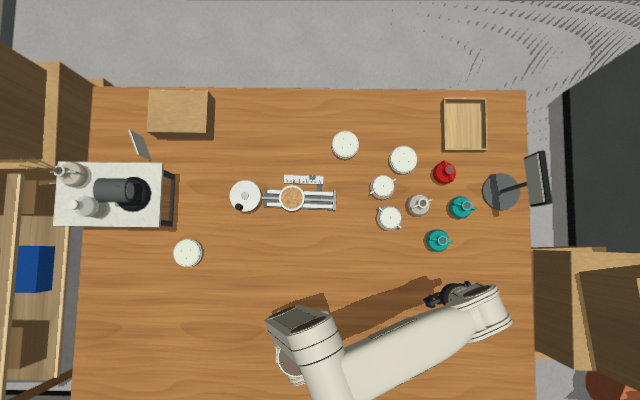

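View pics/side0.png

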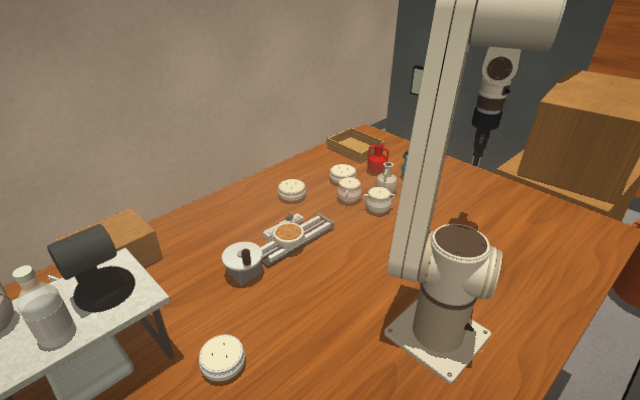

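Top: slide lies left to right (wheel ~(245,197), handle ~(239,208), pad ~(291,198), scale/clip ~(313,178)). The vase is at ~(419,205), between two pots and the red and turquoise look-alikes. The side view agrees, with the vase at ~(387,178). Zooming in next.

```bash
cat > h.py <<'E'
from workcell import bot
import cv2, numpy as np
def K(n):
    i=bot.camera_info(n); f=200/np.tan(np.radians(i["vertical_fov"]/2))
    return np.array([[f,0,i["cx"]],[0,f,i["cy"]],[0,0,1.]]),i["D"],i["pose"]
def ray(n,p):
    k,D,T=K(n); u=cv2.undistortPoints(np.array([[p]],float),k,D)[0,0]
    return T[:3,3],T[:3,:3]@np.array([u[0],-u[1],-1])
def plane(n,p,z):
    o,d=ray(n,p); return (o+d*(z-o[2])/d[2]).round(4)
def proj(n,X):
    k,D,T=K(n); c=T[:3,:3].T@(np.array(X,float)-T[:3,3]); c=c*[1,-1,-1]
    return cv2.projectPoints(c[None],np.zeros(3),np.zeros(3),k,D)[0][0,0].round(1)
def crop(im,x0,y0,w,h,s): return cv2.resize(im[y0:y0+h,x0:x0+w],None,fx=s,fy=s,interpolation=cv2.INTER_CUBIC)
E
python3 - <<'E'
from h import *
t=cv2.imread("pics/top0.png"); s=cv2.imread("pics/side0.png")
a=crop(t,225,160,120,65,6.6); b=crop(t,360,165,120,90,3.3); c=crop(s,330,135,90,90,4.4)
c=cv2.resize(c,(b.shape[1],b.shape[0])); d=crop(s,215,205,125,85,6.4)
cv2.imwrite("pics/c1.png",a)
cv2.imwrite("pics/c2.png",np.hstack([b,c])); cv2.imwrite("pics/c3.png",d)
E
```

```text
(no output)
```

View pics/c1.png

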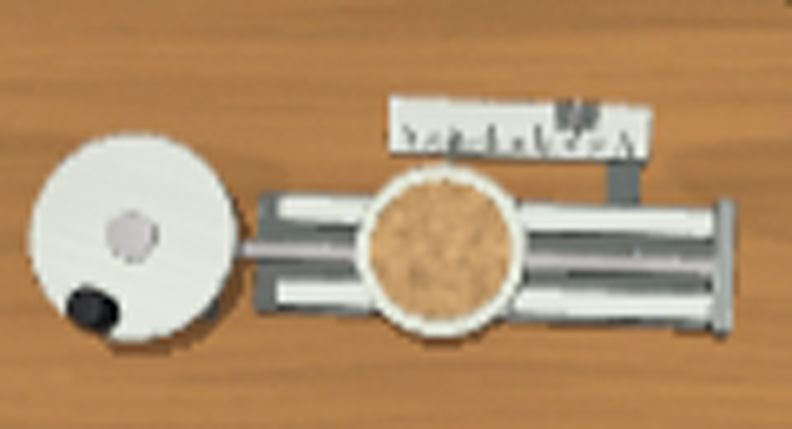

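View pics/c2.png

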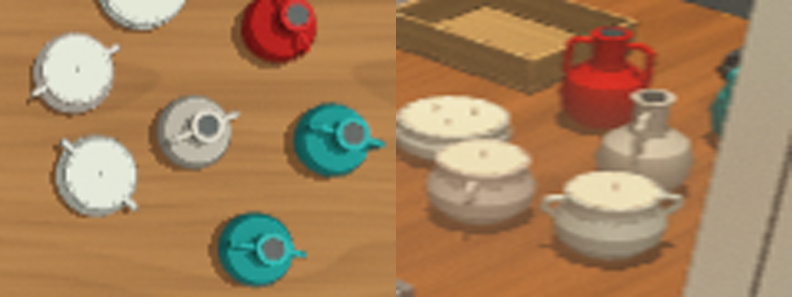

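View pics/c3.png

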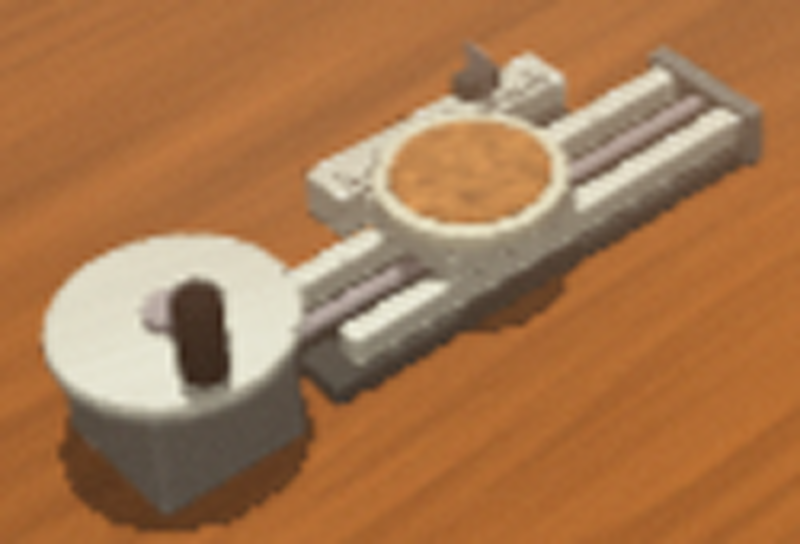

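Crop readings (full-image pixels):
- **Slide:** wheel (245.3,195.8), handle top (239.7,206.8), pad (291.8,198.0), clip ~(312.4,177).
- **Vase:** lip (423.0,202.9), ears from (413.9,208.0) to (431.8,199.8).

The gap between vase and neighbours is adequate. Next I'll refine these with masks and triangulation.

```bash
cat >> h.py <<'E'
def tri(p,q):
    (o,d),(a,b)=ray("top",p),ray("side",q)
    s=np.linalg.lstsq(np.c_[d,-b],a-o,rcond=None)[0]; P,Q=o+d*s[0],a+b*s[1]
    return ((P+Q)/2).round(4),np.linalg.norm(P-Q).round(4)
def slide(top):
    hsv=cv2.cvtColor(top,cv2.COLOR_BGR2HSV)
    def cen(m,x0,y0,x1,y1):
        w=np.zeros_like(m); w[y0:y1,x0:x1]=m[y0:y1,x0:x1]
        c=max(cv2.findContours(w,cv2.RETR_EXTERNAL,cv2.CHAIN_APPROX_NONE)[0],key=cv2.contourArea)
        return c
    white=((hsv[:,:,1]<45)&(hsv[:,:,2]>170)).astype(np.uint8)
    dark=(hsv[:,:,2]<70).astype(np.uint8)
    W=cv2.minEnclosingCircle(cen(white,225,170,264,225))
    H=cv2.minEnclosingCircle(cen(dark,225,170,264,225))
    return W,H
E
python3 - <<'E'
from h import *
t=cv2.imread("pics/top0.png"); hsv=cv2.cvtColor(t,cv2.COLOR_BGR2HSV)
W,H=slide(t); print(W,H)
wheel=plane("top",W[0],.072); print("wheel",wheel,"handle",plane("top",H[0],.12))
pad=plane("top",(291.8,198),.060); print("pad",pad,"clip",plane("top",(312.4,177.4),.040))
a=pad-wheel; print("slide yaw(y dir)",np.degrees(np.arctan2(-a[1],-a[0])),np.hypot(*a[:2]))
# far end of rail y=-135?, ruler corners
for p in [(284,175),(324,176.5)]: print("ruler",plane("top",p,.026))
print("endplate",plane("top",(334.7,200.4),.03))
print("vase top",plane("top",(423,202.9),.120),tri((423,202.9),(330+655*90/792*0+ (655-396)*90/396,135+97*90/297)))
e=plane("top",(413.9,208),.1),plane("top",(431.8,199.8),.1); print("ears",e,np.degrees(np.arctan2(*(e[0]-e[1])[1::-1])))
for n,p in dict(pad=(291.8,198),v=(423,202.9)).items(): pass
print("check side proj: wheel",proj("side",wheel),"pad",proj("side",pad))
print(t[170:186,300:326].mean(2).astype(int))
E
```

```text
((244.55813598632812, 195.46511840820312), 15.637490272521973) ((238.60000610351562, 206.60000610351562), 3.6770472526550293)
wheel [0.515  0.2155 0.072 ] handle [0.4699 0.2261 0.12  ]
pad [0.5093 0.0426 0.06  ] clip [ 0.5902 -0.0312  0.04  ]
slide yaw(y dir) 88.11181199325907 0.17299393052936857
ruler [0.6    0.0772 0.026 ]
ruler [ 0.5963 -0.0745  0.026 ]
endplate [ 0.5056 -0.1161  0.03  ]
vase top [ 0.4925 -0.4275  0.12  ] (array([ 0.4918, -0.4284,  0.1182]), np.float64(0.002))
ears (array([ 0.4756, -0.399 ,  0.1   ]), array([ 0.506, -0.463,  0.1  ])) 115.40771810894846
check side proj: wheel [241.9 253.9] pad [288.9 231.4]
[[132 131 131 130 131 131 132 131 131 130 131 132 130 131 130 131 130 131
  131 131 131 130 131 129 128 128]
 [132 133 131 129 130 129 130 131 130 130 129 129 129 129 127 126 127 127
  129 128 127 127 128 128 126 127]
 [129 129 129 130 131 130 131 131 131 131 132 131 132 131 131 130 129 131
  131 132 132 131 131 131 131 130]
 [129 129 129 129 130 131 131 131 131 132 131 131 131 132 131 130 132 131
  132 131 132 132 131 132 131 130]
 [128 126 125 127 125 122 130 
[... 578 characters left out ...]
95 220 220
  221 212 221 220 220 168 136 136]
 [217 222 217 212 217 222 135 215 217 221 216 212 135 220 216 217 217 222
  222 157 217 223 223 165 136 136]
 [193 223 194 133 192 223 136 187 194 224 195 147 194 223 195 186 194 223
  219 164 185 223 223 152 133 132]
 [187 215 190 145 191 220 155 158 195 220 203 157 202 224 196 166 202 224
  195 202 135 224 225 146 130 129]
 [147 150 153 166 171 192 187 151 190 191 216 215 215 215 187 214 215 215
  184 213 131 212 214 129 129 128]
 [ 99 100 101 102 102 102 102 106 106 106 106 105 106 108 108 109 107  79
   79  95  96  97 101 120 131 127]
 [127 126 126 126 127 127 127 127 126 128 128 128 128 127 127 128 123 108
  107 107 105 107  95 128 129 127]]
```

step_arm --targets "1 0.592 0.066 0 0 0 1;1 0.592 0.066 0 0 0 1;1 0.592 0.066 0 0 0 1;1 0.592 0.066 0 0 0 1;1 0.592 0.066 0 0 0 1;1 0.592 0.066 0 0 0 1;1 0.592 0.066 0 0 0 1;1 0.592 0.066 0 0 0 1;1 0.592 0.066 0 0 0 1;1 0.592 0.066 0 0 0 1"

```text
clock: 0.93
eef_pos: [0.4925, -0.4261, 0.2301]
tool_rot: [0.828, 0.561, -0.001, -0.001]
ft_force: [-0.5, 0.3, -0.3]
grip_width: 0.0854
grasp_force: 0.0
```

step_arm --targets "1 0 0 0 0 0 1;1 0 0 0 0 0 1;1 0 0 0 0 0 1;1 0 0 0 0 0 1;1 0 0 0 0 0 1;1 0 0 0 0 0 1;1 0 0 0 0 0 1;1 0 0 0 0 0 1;1 0 0 0 0 0 1;1 0 0 0 0 0 1"

```text
clock: 1.77
eef_pos: [0.4917, -0.4271, 0.2318]
tool_rot: [0.552, 0.834, -0.0, 0.0]
ft_force: [0.5, 0.3, 0.5]
grip_width: 0.0852
grasp_force: 0.0
```

step_arm --targets "1 0.001 0 -0.06 0 0 0.053;1 0.001 0 -0.12 0 0 0.053;1 0.001 0 -0.18 0 0 0.053;1 0.001 0 -0.23 0 0 0.053;1 0.001 0 -0.27 0 0 0.053;1 0.001 0 -0.297 0 0 0.053;1 0.001 0 -0.297 0 0 0.053"

```text
clock: 2.35
eef_pos: [0.4908, -0.4249, 0.0787]
tool_rot: [0.534, 0.846, 0.001, -0.004]
ft_force: [-0.8, 0.6, -0.5]
grip_width: 0.0855
grasp_force: 0.0
```

Run:
```python
from h import *
t=bot.camera("top")[:,:,::-1]; s=bot.camera("side")[:,:,::-1]
cv2.imwrite("pics/g1.png",np.hstack([crop(t,360,150,120,110,3.3),crop(s,340,100,120,110,3.3)]))
```

```text
(no output)
```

View pics/g1.png

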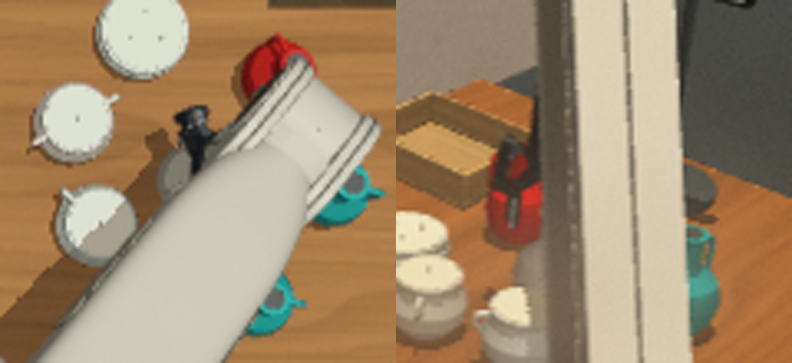

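The arm hides the neck in both views, but the vase and its neighbours are undisturbed (belly at ~(414,203) in top). Closing the gripper.

step_arm --targets "-1 0 0 0 0 0 0;-1 0 0 0 0 0 0;-1 0 0 0 0 0 0;-1 0 0 0 0 0 0;-1 0 0 0 0 0 0;-1 0 0 0 0 0 0;-1 0 0 0 0 0 0;-1 0 0 0 0 0 0;-1 0 0 0 0 0 0;-1 0 0 0 0 0 0"

```text
clock: 3.28
eef_pos: [0.4939, -0.4272, 0.0842]
tool_rot: [0.533, 0.846, -0.0, 0.001]
ft_force: [-1.1, -0.1, 6.4]
grip_width: 0.0325
grasp_force: 58.9
```

step_arm --targets "-1 0 0 0.01 0 0 0;-1 0 0 0.03 0 0 0;-1 0 0 0.06 0 0 0;-1 0 0 0.1 0 0 0;-1 0 0 0.14 0 0 0;-1 0 0 0.18 0 0 0;-1 0 0 0.22 0 0 0;-1 0 0 0.25 0 0 0;-1 0 0 0.26 0 0 0;-1 0 0 0.26 0 0 0"

```text
clock: 4.12
eef_pos: [0.494, -0.427, 0.2145]
tool_rot: [0.533, 0.846, -0.0, 0.001]
ft_force: [-0.5, 0.6, -1.6]
grip_width: 0.0328
grasp_force: 59.7
```

Run:
```python
from h import *
o=bot.get_obs(); print(o["eef_pos"],o["joint_pos"],o["grip_width"])
s=bot.camera("side")[:,:,::-1];t=bot.camera("top")[:,:,::-1]
cv2.imwrite("pics/l1.png",np.hstack([crop(t,350,140,130,110,3),crop(s,320,80,130,110,3)]))
```

```text
[ 0.49402979 -0.42701757  0.21450003] [-7.12793460e-01  5.60671040e-01  4.40250647e-01  1.44751377e+00
  5.13277957e-05  4.11482343e-01] 0.0327700901404409
```

step_arm --targets "-1 0.001 0.02 0 0 0 0;-1 0.002 0.06 0 0 0 0;-1 0.004 0.11 0 0 0 0;-1 0.006 0.17 0 0 0 0;-1 0.008 0.23 0 0 0 0;-1 0.01 0.29 0 0 0 0;-1 0.012 0.35 0 0 0 0;-1 0.015 0.41 0 0 0 0;-1 0.017 0.47 0 0 0 0;-1 0.019 0.53 0 0 0 0"

```text
clock: 5.05
eef_pos: [0.5016, -0.1592, 0.2114]
tool_rot: [0.533, 0.846, -0.0, -0.001]
ft_force: [-0.4, 0.2, -3.0]
grip_width: 0.0328
grasp_force: 59.7
```

step_arm --targets "-1 0.002 0.06 0 0 0 0;-1 0.004 0.12 0 0 0 0;-1 0.007 0.18 0 0 0 0;-1 0.009 0.24 0 0 0 0;-1 0.011 0.3 0 0 0 0;-1 0.013 0.35 0 0 0 0;-1 0.014 0.39 0 0 0 0;-1 0.015 0.412 0 0 0 0;-1 0.015 0.412 0 0 0 0;-1 0.015 0.412 0 0 0 0"

```text
clock: 5.88
eef_pos: [0.5097, 0.0446, 0.2121]
tool_rot: [0.532, 0.846, -0.001, -0.0]
ft_force: [-0.2, -0.6, -2.9]
grip_width: 0.0325
grasp_force: 59.8
```

Run:
```python
from h import *
o=bot.get_obs(); print(o["eef_pos"],o["joint_pos"],o["ft_force"],o["grip_width"])
s=bot.camera("side")[:,:,::-1];t=bot.camera("top")[:,:,::-1]
cv2.imwrite("pics/p1.png",np.hstack([crop(t,225,140,130,110,3),crop(s,225,140,130,110,3)]))
cv2.imwrite("pics/p1s.png",s)
```

```text
[0.50967316 0.04461589 0.21207227] [ 8.77739558e-02  2.73894840e-01 -1.25398366e-03  1.29727239e+00
 -7.72563654e-04  1.21082923e+00] [-0.22652749 -0.59178325 -2.93816843] 0.032538216952240906
```

View pics/p1.png

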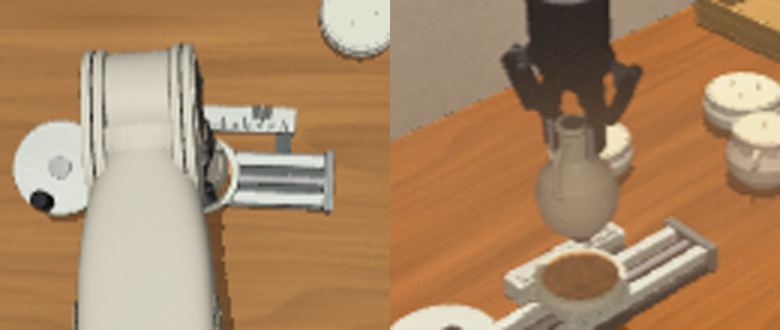

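Side view: vase hangs upright, belly centre ~(287.3,204), directly above the pad centre ~(288.3,231.7).

Run:
```python
from h import *
print(proj("side",(.5097,.0446,.168)),proj("side",(.5109,.0442,.06)))
s=cv2.imread("pics/p1s.png"); hsv=cv2.cvtColor(s,cv2.COLOR_BGR2HSV)
m=((hsv[:,:,0]>5)&(hsv[:,:,0]<22)&(hsv[:,:,1]>100)).astype(np.uint8)
# cork ellipse: texture orange inside the white rim
w=np.zeros_like(m); w[218:250,270:308]=m[218:250,270:308]
n,l,st,c=cv2.connectedComponentsWithStats(w); k=l[232,288]; print("cork",st[k],c[k],plane("side",c[k],.06))
v=((hsv[:,:,1]<90)).astype(np.uint8)
for y in (196,200,204,208,212): x=np.where(v[y,262:320])[0]+262; print(y,x.min(),x.max(),(x.min()+x.max())/2)
```

```text
[286.9 203.3] [288.2 231.4]
cork [276 224  25  16 327] [287.90214067 231.48929664] [0.5113 0.0451 0.06  ]
196 276 302 289.0
200 275 299 287.0
204 274 299 286.5
208 275 299 287.0
212 277 297 287.0
```

step_arm --targets "-1 0.003 0 -0.02 0 0 0;-1 0.003 0 -0.05 0 0 0;-1 0.003 0 -0.08 0 0 0;-1 0.003 0 -0.1 0 0 0;-1 0.003 0 -0.115 0 0 0;-1 0.003 0 -0.124 0 0 0;-1 0.003 0 -0.128 0 0 0;-1 0.003 0 -0.13 0 0 0;-1 0.003 0 -0.13 0 0 0;-1 0.003 0 -0.13 0 0 0"

```text
clock: 6.82
eef_pos: [0.5124, 0.0445, 0.1484]
tool_rot: [0.533, 0.846, 0.0, 0.001]
ft_force: [-0.1, 0.1, -2.6]
grip_width: 0.0324
grasp_force: 59.8
```

step_arm --targets "-1 0 0 -0.002 0 0 0;-1 0 0 -0.004 0 0 0;-1 0 0 -0.006 0 0 0;-1 0 0 -0.006 0 0 0;-1 0 0 -0.006 0 0 0;-1 0 0 -0.006 0 0 0"

```text
clock: 7.32
eef_pos: [0.5119, 0.0445, 0.1448]
tool_rot: [0.533, 0.846, -0.0, -0.0]
ft_force: [-0.0, -0.5, -3.0]
grip_width: 0.0323
grasp_force: 59.8
```

step_arm --targets "-1 0 0 -0.002 0 0 0;-1 0 0 -0.003 0 0 0;-1 0 0 -0.003 0 0 0;-1 0 0 -0.003 0 0 0"

```text
clock: 7.65
eef_pos: [0.5123, 0.0444, 0.1442]
tool_rot: [0.533, 0.846, 0.0, 0.001]
ft_force: [-1.8, -0.9, 5.5]
grip_width: 0.0324
grasp_force: 60.2
```

Contact (5.5 N). Releasing and rising.

step_arm --targets "0 0 0 0 0 0 0;0.5 0 0 0 0 0 0;1 0 0 0 0 0 0;1 0 0 0 0 0 0;1 0 0 0 0 0 0;1 0 0 0 0 0 0;1 0 0 0 0 0 0;1 0 0 0 0 0 0"

```text
clock: 8.32
eef_pos: [0.5119, 0.0444, 0.1432]
tool_rot: [0.533, 0.846, -0.0, -0.0]
ft_force: [0.5, 1.0, -0.5]
grip_width: 0.0853
grasp_force: 0.0
```

step_arm --targets "1 0 0 0.02 0 0 0;1 0 0 0.05 0 0 0;1 0 0 0.09 0 0 0;1 0 0 0.13 0 0 0;1 0 0 0.17 0 0 0;1 0 0 0.18 0 0 0;1 -0.05 0.06 0.18 0 0 -0.15;1 -0.08 0.12 0.18 0 0 -0.3;1 -0.08 0.2 0.18 0 0 -0.45;1 -0.08 0.27 0.18 0 0 -0.6"

```text
clock: 9.15
eef_pos: [0.4711, 0.1776, 0.2336]
tool_rot: [0.715, 0.7, 0.0, 0.0]
ft_force: [0.9, 0.2, 0.1]
grip_width: 0.0851
grasp_force: 0.0
```

Run:
```python
from h import *
o=bot.get_obs(); print(o["eef_pos"],o["joint_pos"],o["tool_rot"],o["ft_force"],o["grip_width"])
s=bot.camera("side")[:,:,::-1];t=bot.camera("top")[:,:,::-1]
cv2.imwrite("pics/r1.png",np.hstack([crop(t,225,140,130,110,3),crop(s,225,140,130,110,3)]))
```

```text
[0.47105693 0.17760287 0.23357736] [3.60517942e-01 2.46183630e-01 1.82505495e-02 1.34256223e+00
 5.26978774e-05 1.95265310e+00] [7.14610797e-01 6.99522255e-01 1.48384377e-04 3.64537008e-05] [0.93783927 0.19987904 0.07471202] 0.08512154170614326
```

View pics/r1.png

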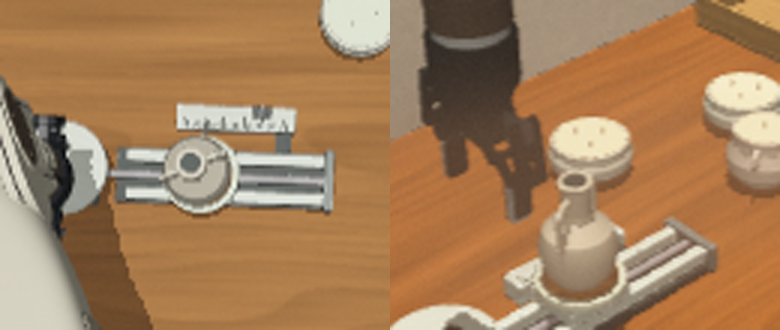

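The vase stands centred on the pad (top view lip ~(288,193), side view upright). The gripper closes along world x. Next, the crank handle.

step_arm --targets "1 0 0.05 0 0 0 0;1 0 0.097 0 0 0 0;1 0 0.097 0 0 0 0;1 0 0.097 -0.05 0 0 0;1 0 0.097 -0.11 0 0 0;1 0 0.097 -0.17 0 0 0;1 0 0.097 -0.22 0 0 0;1 0 0.097 -0.26 0 0 0;1 0 0.097 -0.29 0 0 0;1 0 0.097 -0.296 0 0 0"

```text
clock: 10.08
eef_pos: [0.4697, 0.223, 0.082]
tool_rot: [0.712, 0.702, -0.003, -0.001]
ft_force: [-0.1, -0.9, -1.0]
grip_width: 0.0856
grasp_force: 0.0
```

step_arm --targets "1 0 0 0 0 0 0;-1 0 0 0 0 0 0;-1 0 0 0 0 0 0;-1 0 0 0 0 0 0;-1 0 0 0 0 0 0;-1 0 0 0 0 0 0;-1 0 0 0 0 0 0;-1 0 0 0 0 0 0;-1 0 0 0 0 0 0;-1 0 0 0 0 0 0"

```text
clock: 10.92
eef_pos: [0.471, 0.2257, 0.0863]
tool_rot: [0.712, 0.702, -0.0, -0.001]
ft_force: [-4.4, 0.1, 5.1]
grip_width: 0.0226
grasp_force: 58.8
```

Run:
```python
import numpy as np
from h import *
a0=np.radians(166.4)
for k in range(1,11):
    a=a0-np.radians(18*k); d=.0459*np.array([np.cos(a)-np.cos(a0),np.sin(a)-np.sin(a0)])/.5; print(k,d.round(4))
pad=np.array([.511,.0446]); 
for sy in(88.1,88.6):
    u=np.array([np.cos(np.radians(sy)),np.sin(np.radians(sy))])
    for p in((312,176),(312.2,174.5),(312,178.5)): f=plane("top",p,.054); print(sy,f,(f[:2]-pad)@u)
```

```text
1 [0.011  0.0265]
2 [0.0297 0.0483]
3 [0.0542 0.0633]
4 [0.0822 0.0699]
5 [0.1108 0.0676]
6 [0.1373 0.0566]
7 [0.1591 0.0379]
8 [0.1741 0.0134]
9 [ 0.1808 -0.0145]
10 [ 0.1785 -0.0432]
88.1 [ 0.5933 -0.0303  0.054 ] -0.07213014999266186
88.1 [ 0.599  -0.0309  0.054 ] -0.07254083560541233
88.1 [ 0.5839 -0.0304  0.054 ] -0.0725417536911082
88.6 [ 0.5933 -0.0303  0.054 ] -0.07286687332264724
88.6 [ 0.599  -0.0309  0.054 ] -0.07332743080104584
88.6 [ 0.5839 -0.0304  0.054 ] -0.07319650594626032
```

step_arm --targets "-1 0.011 0.0265 0 0 0 0;-1 0.03 0.048 0 0 0 0;-1 0.054 0.063 0 0 0 0;-1 0.082 0.07 0 0 0 0;-1 0.111 0.068 0 0 0 0;-1 0.137 0.057 0 0 0 0;-1 0.159 0.038 0 0 0 0;-1 0.174 0.013 0 0 0 0;-1 0.181 -0.0145 0 0 0 0;-1 0.1785 -0.043 0 0 0 0"

```text
clock: 11.75
eef_pos: [0.5601, 0.2048, 0.0863]
tool_rot: [0.712, 0.702, 0.0, -0.002]
ft_force: [-5.3, 5.9, 6.4]
grip_width: 0.0223
grasp_force: 59.3
```

Run:
```python
from h import *
o=bot.get_obs(); print(o["eef_pos"],o["ft_force"],o["ft_torque"])
s=bot.camera("side")[:,:,::-1];t=bot.camera("top")[:,:,::-1]
cv2.imwrite("pics/w1.png",np.hstack([crop(t,225,140,130,110,3),crop(s,225,140,130,110,3)]))
```

```text
[0.56008726 0.20478144 0.08625171] [-5.27769401  5.89788307  6.36836798] [0.99378789 1.28640194 0.09249076]
```

View pics/w1.png

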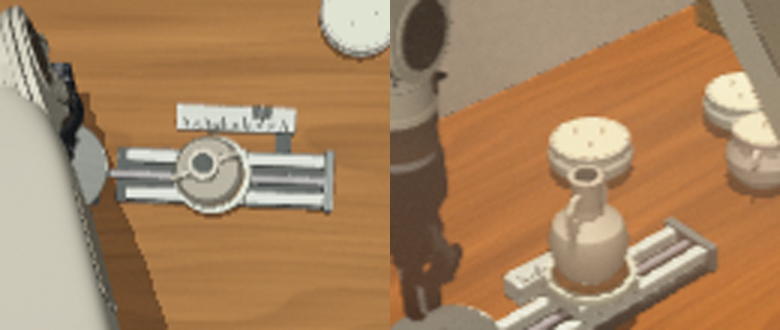

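The wheel turns: the pad moved ~15 mm (top view pad centre now ~(295.5,198)) and the vase is upright. Forces are low, so I'll continue.

step_arm --targets "-1 -0.011 -0.0265 0 0 0 0;-1 -0.03 -0.048 0 0 0 0;-1 -0.054 -0.063 0 0 0 0;-1 -0.082 -0.07 0 0 0 0;-1 -0.111 -0.068 0 0 0 0;-1 -0.137 -0.057 0 0 0 0;-1 -0.159 -0.038 0 0 0 0;-1 -0.174 -0.013 0 0 0 0;-1 -0.181 0.0145 0 0 0 0;-1 -0.1785 0.043 0 0 0 0"

```text
clock: 12.68
eef_pos: [0.4702, 0.2238, 0.0863]
tool_rot: [0.713, 0.702, -0.002, 0.001]
ft_force: [0.3, -5.3, 2.7]
grip_width: 0.0223
grasp_force: 60.5
```

step_arm --targets "-1 0.011 0.0265 0 0 0 0;-1 0.03 0.048 0 0 0 0;-1 0.054 0.063 0 0 0 0;-1 0.082 0.07 0 0 0 0;-1 0.111 0.068 0 0 0 0;-1 0.137 0.057 0 0 0 0;-1 0.159 0.038 0 0 0 0;-1 0.174 0.013 0 0 0 0;-1 0.181 -0.0145 0 0 0 0;-1 0.1785 -0.043 0 0 0 0"

```text
clock: 13.52
eef_pos: [0.5601, 0.2048, 0.0863]
tool_rot: [0.712, 0.702, 0.0, -0.002]
ft_force: [-6.1, 5.2, 4.8]
grip_width: 0.0226
grasp_force: 60.8
```

step_arm --targets "-1 -0.011 -0.0265 0 0 0 0;-1 -0.03 -0.048 0 0 0 0;-1 -0.054 -0.063 0 0 0 0;-1 -0.082 -0.07 0 0 0 0;-1 -0.111 -0.068 0 0 0 0;-1 -0.137 -0.057 0 0 0 0;-1 -0.159 -0.038 0 0 0 0;-1 -0.174 -0.013 0 0 0 0;-1 -0.181 0.0145 0 0 0 0;-1 -0.1785 0.043 0 0 0 0"

```text
clock: 14.35
eef_pos: [0.4702, 0.2238, 0.0863]
tool_rot: [0.713, 0.702, -0.002, 0.001]
ft_force: [0.5, -4.7, 2.7]
grip_width: 0.0223
grasp_force: 60.5
```

Run:
```python
from h import *
o=bot.get_obs(); print(o["eef_pos"],o["ft_force"])
t=bot.camera("top")[:,:,::-1]
s=bot.camera("side")[:,:,::-1]
cv2.imwrite("pics/w2.png",np.hstack([crop(t,278,165,65,55,6),crop(s,275,165,65,55,6)]))
```

```text
[0.47021875 0.22378383 0.08633215] [ 0.45321621 -4.74455613  2.74151414]
```

View pics/w2.png

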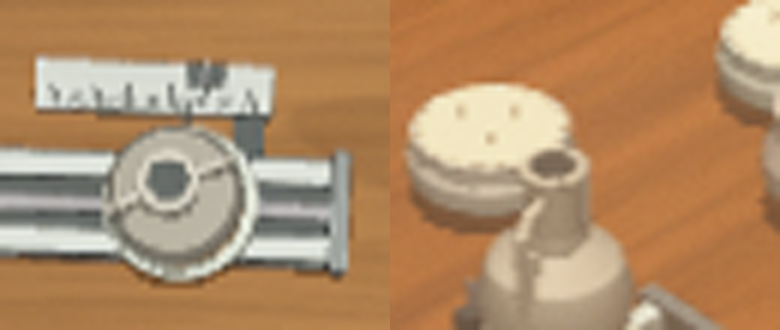

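The top view shows the pointer at ~(309,184) and the fin at ~(311.8,176), with ~12 mm left; the vase is upright and centred. From here I'll use numbers only (picture budget used).

Run:
```python
from h import *
t0=cv2.imread("pics/top0.png"); ts=[bot.camera("top")[:,:,::-1] for _ in range(2)]
t=np.mean(ts,0).mean(2); cv2.imwrite("pics/w2t.png",ts[0])
print((t0.mean(2)-t)[179:189,302:318].astype(int))
print(t[172:189,302:318].astype(int))
```

```text
[[  4   4   4   4   3   4   4   4   4   3   2   3   4   4   4   3]
 [  4   4   4   4   3   3   3   7   3   4   4   4   3   4   4   4]
 [  3   3   4   4   3   4  -3  35   5   3   4   4   4   4   4   3]
 [  4   5   3   4   3   5   2 108   5   3   4   3   4   4   4   3]
 [  3   4   4   3   3   3  29  65   4   4   3   4   4   3   4   4]
 [  3   3   2   2   3   4   3   5   3   2   2   4   4   2   3   2]
 [  3   7   5  -1   7   7   9  22   0  -8  -1   3   2   3   2   3]
 [  6  15   3 -23   2   2   4 -15 -13 -30 -18 -20  -2   3   4   3]
 [ -7 -21 -45 -57 -56 -53 -55 -42 -29  -5 -15 -60 -26 -22   5   2]
 [-57 -55 -56 -56 -54 -55 -57 -56 -55 -57 -27  -5 -42 -73 -32   4]]
[[127 126 126 127 127 128 128 128 128 129 129 127 127 128 127 127]
 [126 126 126 127 128 127 128 128 128 128 127 128 129 128 128 129]
 [122 122 121 120 125 125 125 125 125 122 138 124 124 124 127 127]
 [154 153 152 146 159 162 162 114 107  99 159 111 108 114 149 149]
 [215 215 216 216 216 219 218 125 107 113 145 108 108 136 203 202]
 [215 215 215 215 215 215 215 126 106 131 126 105 106 131 216 217]
 [215 214 215 215 205 215 215 142 101 129 122 102 101 167 215 216]
 [217 217 217 217 131 215 216 155 136 151  98 136 137 190 216 216]
 [213 208 213 218 132 211 214 213 212 208 130 216 212 213 213 218]
 [191 129 188 219 132 183 197 188 190 144 189 219 191 182 190 219]
 [186 140 188 216 151 153 192 112 198 153 197 220 192 162 198 221]
 [149 161 167 188 183 147 161 125 211 211 211 211 183 211 211 211]
 [ 98  98  99 100  99 102 103 100 103 103 103 103 104 106 104  77]
 [123 119 121 129 120 120 116 106 128 136 130 124 124 125 121 104]
 [123 114 126 151 126 125 124 145 142 159 148 150 131 124 120 105]
 [129 144 167 179 178 177 178 165 153 128 139 185 150 146 115 105]
 [176 174 174 175 175 175 176 175 175 177 147 127 163 193 151 104]]
```

Run:
```python
from h import *
f=plane("top",(311.6,179.3),.054); c=plane("top",(311.93,177),.038)
p=plane("top",(309.0,181.3),.033); p2=plane("top",(308.85,182.5),.033)
u=np.array([.029,.9996]); print(f,c,p,p2)
for F in(f,c):
  for P in (p,p2): print((F-P)[:2]@u)
```

```text
[ 0.5809 -0.029   0.054 ] [ 0.5919 -0.0294  0.038 ] [ 0.5762 -0.0184  0.033 ] [ 0.5716 -0.0179  0.033 ]
-0.010459460000000005
-0.010825860000000003
-0.0105403
-0.010906700000000002
```

step_arm --targets "-1 0.011 0.0265 0 0 0 0;-1 0.03 0.048 0 0 0 0;-1 0.054 0.063 0 0 0 0;-1 0.082 0.07 0 0 0 0;-1 0.111 0.068 0 0 0 0;-1 0.137 0.057 0 0 0 0;-1 0.159 0.038 0 0 0 0;-1 0.159 0.038 0 0 0 0;-1 0.159 0.038 0 0 0 0"

```text
clock: 15.3
eef_pos: [0.5501, 0.2394, 0.0862]
tool_rot: [0.713, 0.701, -0.004, 0.001]
ft_force: [-7.3, -9.2, 12.7]
grip_width: 0.0226
grasp_force: 61.9
```

Run:
```python
from h import *
print(bot.get_obs()["eef_pos"],bot.get_obs()["ft_force"])
t0=cv2.imread("pics/w2t.png"); t=bot.camera("top")[:,:,::-1]; cv2.imwrite("pics/w3t.png",t)
print((t0.mean(2)-t.mean(2))[174:187,302:320].astype(int))
t=t.mean(2); print(t[174:187,304:320].astype(int))
# pad disc edges along the slide at rows near centre
print(t[200,285:340].astype(int)); print(t0.mean(2)[200,285:340].astype(int))
```

```text
[0.55013171 0.23935549 0.08623718] [-7.25599044 -9.23002289 12.65359923]
[[   0    1    0    0    0    1    0    2    2    0    1    0    0    1
    -1    0    0    0]
 [   0    1    0    0    0    1    0    0    0    1    0    1   -1    0
     1    1    1    0]
 [   1    0    1    0    0    0    0    1    0    0    0    0    0    1
     1    0    0    1]
 [   1    1    0    1    1    0    1    0    1    1    0    0    0    1
     1    0    0    1]
 [   1    0    1    0    1    1    1    1    1    0    0    0    1    1
     0    0    1    1]
 [   0    1    0    0    0    0    1    0    0    2    1    2    1    0
     0    1    0    0]
 [   1    1    1    0    3    1    2   -3    1    1    1    0    1    1
     0    1    0    1]
 [   1    0    0    1    0    1    8  -31    0    8    5    1    1    0
     0    1    0    0]
 [   0    0    1    0    1    0    2 -102    0   41   26    1    1    0
     1    1    0    1]
 [   1    0    0    1    1    0  -24  -61    1   92   23    1    0    0
     0    0    1    0]
 [   0    0    1    2    1    0    0    0    0    1    5    0    0    0
     
[... 830 characters left out ...]
185 187 210 118 188 210 183 210 211 210 179 208]
 [ 98  98  98 102 103 101 103 102  98 103 104 106 104  75  75  93]
 [122 123 120 120 121 129 128 111 105 136 131 121 120 105 102 103]
 [122 122 120 127 131 151 150 152 120 162 145 126 145 111 105 103]]
[ 88  95  97  99 100  99  77  81  84  86  88  92 108 201 151 102 124 138
 172 173 139 137 135 131 129 107 138 171 175 177 177 177 178 178 130 110
 184 221 182 180 181 182 183 184 186 186 190 188 170 160 165 120 127 126
 125]
[ 88  95  96  99 100  99  79  83  84  86 136 155  96 124 138 174 173 173
 139 132 136 114 111 136 138 174 178 177 178 178 177 138 113 116 221 211
 169 171 180 181 183 183 184 185 187 187 190 189 171 161 165 120 128 126
 126]
```

step_arm --targets "-1 0.004 -0.005 0 0 0 0;-1 0.008 -0.011 0 0 0 0;-1 0.008 -0.011 0 0 0 0;-1 0.008 -0.011 0 0 0 0"

```text
clock: 15.68
eef_pos: [0.5527, 0.2358, 0.0862]
tool_rot: [0.713, 0.702, -0.003, -0.001]
ft_force: [-10.3, -6.1, 13.0]
grip_width: 0.0225
grasp_force: 61.8
```

step_arm --targets "-0.3 0 0 0 0 0 0;0 0 0 0 0 0 0;0.5 0 0 0 0 0 0;1 0 0 0 0 0 0;1 0 0 0 0 0 0;1 0 0 0 0 0 0;1 0 0 0 0 0 0"

```text
clock: 16.27
eef_pos: [0.5556, 0.2388, 0.0852]
tool_rot: [0.712, 0.702, -0.0, 0.0]
ft_force: [-0.1, 0.1, 0.3]
grip_width: 0.085
grasp_force: 0.0
```

step_arm --targets "1 0 0 0.03 0 0 0;1 0 0 0.07 0 0 0;1 0 0 0.12 0 0 0;1 0 0 0.18 0 0 0;1 0 0 0.24 0 0 0;1 0 0 0.28 0 0 0;1 -0.06 0.06 0.28 0 0 0;1 -0.12 0.12 0.28 0 0 0;1 -0.15 0.16 0.28 0 0 0;1 -0.15 0.16 0.28 0 0 0"

```text
clock: 17.1
eef_pos: [0.4774, 0.3224, 0.2258]
tool_rot: [0.71, 0.704, 0.0, -0.001]
ft_force: [-0.5, -0.1, -0.1]
grip_width: 0.0855
grasp_force: 0.0
```

Run:
```python
from h import *
o=bot.get_obs();print(o["clock"],o["eef_pos"],o["ft_force"])
t0=cv2.imread("pics/w2t.png"); t=bot.camera("top")[:,:,::-1]; cv2.imwrite("pics/w4t.png",t)
print((t0.mean(2)-t.mean(2))[180:186,302:320].astype(int))
print(t.mean(2)[174:187,304:320].astype(int))
W,H=slide(t); print(W,H,plane("top",W[0],.072),plane("top",H[0],.12))
s=bot.camera("side")[:,:,::-1]; cv2.imwrite("pics/w4s.png",s)
```

```text
17.1 [0.47741774 0.32240416 0.22576966] [-0.45028767 -0.07708187 -0.12079601]
[[   2    1    0    0    2    1    2   -3    1    1   17    0    0    1
     1    1    0    1]
 [   1    0    1    1    0    0    8  -30    0    8   38    1    1    0
     0    0    0    0]
 [   0    0    1    0    0    0    1 -103   -1   25   26    1    1    1
     1    0    1    0]
 [   1    0    0    0    1    0  -24  -60    0   44   22    1    0    0
     1    1    0    0]
 [   1    0    1    0    1    0    0   -2    0    1    0    0    0    0
     0    1    1    0]
 [   0   -4   -2    6   -1    0   -3  -22    0   14   11  -12   -7    3
     1   -1    0    1]]
[[122 120 124 124 126 124 123 122 135 123 124 122 128 127 126 126]
 [152 146 158 160 161 114 107  99 159 109 108 112 149 149 148 151]
 [215 216 216 218 218 123 107 112 144 108 108 135 203 201 200 205]
 [214 214 214 215 215 126 105 132 126 105 104 130 216 216 217 217]
 [214 214 205 214 214 141 102 128 122 101 101 167 215 216 216 216]
 [217 217 130 214 216 154 136 151  98 135 137 190 215 215 216 207]
 [213 217 130 210 211 216 212 207 114 216 212 211 212 217 218 153]
 [187 218 131 183 189 218 190 135 151 218 190 181 189 219 214 159]
 [187 215 150 154 190 215 199 128 171 219 191 161 197 220 190 197]
 [167 188 182 147 186 186 211 167 189 210 182 210 210 209 180 207]
 [ 98  99  98 102 102 103 102 102 102 103 103 106 104  76  74  93]
 [123 122 121 120 121 128 128 123 117 137 132 122 120 105 105 104]
 [121 123 120 126 133 151 151 153 121 161 147 128 146 112 103 104]]
((244.5454559326172, 195.4545440673828), 15.636725425720215) ((236.5, 183.5), 3.8079864978790283) [0.5151 0.2156 0.072 ] [0.5526 0.2366 0.12  ]
```

Run:
```python
from h import *
g=lambda f:cv2.imread("pics/"+f).mean(2)
a,b=g("top0.png"),g("w4t.png"); print((b-a)[178:186,288:300].astype(int)); print(a[178:186,288:300].astype(int))
f=plane("top",(311.6,179.3),.054); u=np.array([.029,.9996])
for p in((311.65,181.3),(311.4,182.5)): print((f-plane("top",p,.033))[:2]@u)
for q in((293.6,181.3),(293.9,181.3),(294.2,181.3)): print(q,(f-plane("top",q,.033))[:2]@u)
s=cv2.imread("pics/w4s.png"); print([proj("side",x).tolist() for x in ((.5806,-.029,.033),(.581,-.029,.054),(.575,-.029,.033),(.512,-.027,.06),(.512,-.027,.18))])
```

```text
[[ -5  -4  -5  -5  -5  -5  -4  -4  -4  -4  -4  -5]
 [ -4  -4  -5  -4  -4   0  -4  -5  -4  -5  -4  -4]
 [ -5  -4  -5  -6  -1  30  -3  -5  -5  -5  -5  -3]
 [ -4  -4  -5  -5  12  86  -1  -5  -5  -4  -4  -4]
 [ -5  -4  -5  -5 -10  97  -1  -4  -5  -4  -5  -4]
 [ -2  -3  -3  -2  -3   6  -4  -1  -3  -4  -3  -4]
 [  0 -16 -17 -23 -24   7 -11 -11  -4  -1  -2  -3]
 [-36 -65 -68 -77 -83 -63 -53 -52 -31  -9  -4  -4]]
[[221 221 221 221 221 215 220 219 220 219 219 209]
 [221 222 218 216 222 188 210 221 221 221 216 134]
 [224 220 188 190 220 160 131 218 218 218 194 132]
 [222 194 165 193 200 109 135 192 193 195 192 133]
 [213 186 213 183 188 109 144 183 184 212 182 134]
 [110 111  96  96 111 103 102 103 106 104 129 132]
 [126 142 144 149 150 120 108 106  99  98  98  97]
 [157 187 190 199 205 186 176 174 153 132 126 127]]
-0.00046636000000000165
-0.0012355000000000016
(293.6, 181.3) -0.06841306000000001
(293.9, 181.3) -0.06731350000000001
(294.2, 181.3) -0.06621394000000001
[[291.3, 218.6], [291.0, 213.6], [292.4, 219.4], [304.7, 221.5], [304.1, 190.3]]
```

The estimates put the pointer within ~1 mm of the mark, the vase was centred and upright when last viewed, and the arm is clear. Handing in.

```bash
python3 -c "
from workcell import bot
print(bot.job_done())"
```

```text
the job is handed in; nothing more can be done
None
```

I handed the job in, and no verdict came back. The vase was upright and centred on the pad when last viewed, before the final ~11 mm of pad travel. The pointer is about 1 mm from the mark by my estimate. The crank was let go, with the arm clear of everything.

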